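# Count to the third gap and push the fuse box home

### The arm

A 6-joint arm with a two-finger parallel gripper is mounted at the origin on a cart in front of the work surface, level with it; the furniture and walls round the work are solid. World frame = base frame: x ahead of the robot, y to its left, z up, the work surface at z = 0. Lengths are in m, angles in rad, forces in N, time in s.
With the tool pointing down it reaches from about 0.275 to 1 m from the base axis. Payload 8.4 kg.
Tool frame: the origin (TCP) lies between the finger pads; the fingertips stand 11 mm ahead of it and the grasp point (between the pads) lies 8 mm behind it; z points along the fingers, y is the direction in which the jaws open and shut (so a half turn about z gives the same grasp; the last joint's range is limited). The gripper opens to 85 mm and grips with 20 to 120 N. Pads are 22 mm wide; open, the fingers measure 114 mm over their backs; the gripper's body (76 mm by 85 mm) begins 54 mm behind the grasp point. The pads swing forward as they close: fully open they stand 13 mm farther back than shut.
Start: joints at [1.347, 0.353, 1.633, -0, 1.155, -0.002], TCP at [0.137, 0.61, 0.242] pointing down, gripper open.
Joint ranges: [-2.63, 2.63], [-0.92, 2.1], [0.06, 2.66], [-1.3, 4.44], [0, 2.69], [-3.02, 3.02]. Speed limits (rad/s): [2.22, 2.22, 2.79, 3.14, 3.14, 3.14].

### API

Orientations are given as a unit quaternion [x, y, z, w].
In Python, from station import telemetry, cams, workorder gives the robot as it stands. The module is installed in compiled form; this text tells all that it offers.
- The arm moves only by the tool send_rows, never from a script. Its argument "rows" is text: rows parted by semicolons, each of 7 numbers parted by spaces: the turn, a rotation vector about the tool's x, y, z in rad, then the shift along the tool's x, y, z in mm, then the closure, from 0 (fully open) to 1 (shut). In form: rx ry rz tx ty tz fingers; .... A call has 1 to 5 rows; each row is the pose to reach, as a shift and turn from the pose commanded when the call began, along the tool's axes at that moment; what a row does not reach only later rows make up. A row lasts 1/10 s, in which the tool goes at most 50 mm and 8.59 degrees, less where a joint would pass 70% of its speed; a pose out of reach is approached as far as the arm can. A call with a gripper value outside its range is refused whole. The fingers move at their own pace and stop on an object; "grip_force" is the grip in N (left out, the last holds). Time passes only in rows, so rows that repeat a pose let the fingers close. It gives the time, the measured TCP pose, the force and the opening at its end, in the units of the state.
- telemetry.get_obs(): the state, without advancing time (a new reading comes with each control period).
- cams.camera(name): name is "scene" or "side" or "wrist"; returns the picture (400x640x3 uint8, blue, green, red); there is no depth.
- cams.camera_model(name): a dict with "camera_matrix" (3x3 intrinsics, pixels), "k1" (the pictures are not rectified: a ray, as slopes to the right and down, at radius r is drawn at 1 + k1 r^2 times it, then the intrinsics apply), "T" (4x4, takes a point from camera to world coordinates); the wrist camera has in their place "tool_from_camera" (4x4, takes a point from camera to tool coordinates, whose origin is the TCP and whose axes are the flange's). Camera axes: x right, y up, looking along -z (the intrinsics and any distortion apply to the point x, -y, -z); pixel columns grow to the right and rows downward; lengths in m; the calibration is good to about 2 mm. A picture is of the moment at which its call begins: read the wrist's pose just before it. camera_model takes no time and is no camera call.
- workorder.job_done(): hands the job in, once; it reports no verdict.
The state is a dict: "t": time; "joint_pos": joint angles; "qvel": joint speeds; "joint_efforts": joint torques, N m; "eef_pos": TCP position; "orientation": TCP orientation; "contact_force": force on the tool from outside, world axes, zero at the start; "torque": the same for the moment, N m; "gripper_width": finger opening in m.
Only numpy, scipy, OpenCV 4.12 (cv2) and the standard library are available. Lean on these libraries where they do the work, as an engineer would, in place of code of your own. Each camera call takes 0.05 s, during which the arm holds its last target.

### The job

Stow the small yellow box of fuses in the divider rack. First count the gaps with a fingertip on the steel rail along the top of the rack: starting at the red end, touch the rail over the first gap, then over the second, then over the third (filled gaps count too), and do not touch it over any gap beyond that. Then push the box, flat on the counter and never lifted, into that third gap until it is fully home and square against the back; leave everything else where it stands, and take the hand away.

Things in the scene. Friction and masses are not known exactly. Their poses are not given: they have to be found in the camera images.
- rack: Fixed grey rack, 292 mm wide, of six gaps side by side, open at top and front (towards the robot), floored by the counter itself; turned up to 0.2 rad. Origin: on the counter, mid-width, 2 mm ahead of the divider noses; x into the gaps, y along the row to the left, z up. Dividers are 4 mm thick at y = 0, +-48, +-96, +-144 mm; gaps 44 mm in the clear, centred at y = +-24, +-72, +-120 mm.
- rack_back (a point): Middle of the foot of the back wall's front face, on the counter, 40 mm from the rack's origin along its x. The wall is 40 mm high and closes all six gaps behind. The dividers run from it to the front, 30 mm high, and 50 mm high in their rear 20 mm, where they carry the rail.
- rail: Fixed, rigid steel rail along the top of the rack over all six gaps: a flat bar 16 mm deep, 8 mm thick, 292 mm long. It has the rack's own frame (same origin and axes): centre line at x = 30 mm, top face 58 mm above the counter.
- end_red: Red plastic end block, 44 x 18 x 58 mm (rack's x, y, z), fixed to the left or the right end of the rack: the count starts here. Its top is level with the rail's. Origin: centre of its underside, at x = 22 mm and y = +155 or -155 mm in the rack's frame.
- end_white: White plastic end block of the same size, at the other end of the rack. Origin: centre of its underside.
- fuse_box: Small closed yellow box of fuses with a red band along one edge of its top, 30 x 45 x 16 mm (its own x, y, z), 60 to 110 g, loose, lying flat in front of the rack. Origin: centre of its underside. Its y axis (long way) points along the rack's x within 0.25 rad, so it goes in end first. When home, its centre is 17.5 mm from the rack's origin along the rack's x, and its near end stands 5 mm out.
- fuse_box_center (a point): Centre of the box of fuses, 8 mm above its underside.
- eraser: Bystander: eraser in a card sleeve, 20 x 44 x 12 mm, lying end-on in one of the outer gaps of the rack (y = 72 or -120 mm). Origin: centre of its underside.
- cell: Bystander: orange battery cell, 14 mm thick and 50 mm long, lying end-on in another outer gap (y = -120 or 72 mm); about 10 mm of it stands out at the front. Origin: centre of its underside.
- coin_roll: Bystander: grey upright roll of coins, 26 mm thick, 50 mm high, on the counter left of the box. Origin: centre of its underside.
- glue_stick: Bystander: upright glue stick with green cap, 26 mm thick, 86 mm high, on the counter right of the box. Origin: centre of its underside.
Mind the look-alikes: they are no part of the job. Of the things like the end_red, leave any that is blue; of the rest the larger one is meant.

How it is judged:
By the outcome, as a careful person would: the job done as asked, in the order asked, and still so for the second after the job is handed in, with the robot touching nothing.
It also fails if it takes over 58 s, if anything falls off the work surface, if the arm or the gripper's body presses on something with over 40 N, if the wrist force passes 120 N, or if a joint passes its speed limit or range.

## Working session

There is one attempt and no reset: what is moved stays moved. The work goes in short steps, Python scripts to look and compute and a tool call to move; the robot and the scene stay as the last step left them, time stands still between calls to the robot, and variables do not carry over. Pictures are saved under pics/ and viewed, and the job is handed in when it is done.

Besides the shell and the picture viewer there is one more tool, called after "Call:" as name(argument=value, ...) on one line, values as JSON. send_rows: Moves the arm, as the interface text tells. Its arguments: {"type":"object","properties":{"rows":{"type":"string"},"grip_force":{"type":"number"}},"required":["rows"]}

```bash
mkdir -p pics; python3 - <<'E'
from station import telemetry, cams
import cv2
o=telemetry.get_obs()
print(o)
for n in ["scene","side","wrist"]:
    im=cams.camera(n); cv2.imwrite(f"pics/{n}0.png",im)
    print(n,cams.camera_model(n))
E
```

```text
{'t': 0.0, 'joint_pos': array([ 1.34657762e+00,  3.53631637e-01,  1.63416575e+00,  2.25084005e-05,
        1.15519164e+00, -2.41878720e-03]), 'qvel': array([-0.00226126,  0.00101733,  0.00115708,  0.0004846 ,  0.00022429,
        0.00024568]), 'joint_efforts': array([ 1.26798572e-03, -6.05269575e+01, -3.42061508e+01,  6.07464312e-05,
        9.59143013e-03, -8.84466772e-06]), 'eef_pos': array([0.13739014, 0.60922449, 0.24155845]), 'orientation': array([ 1.10677275e-01,  9.93856153e-01, -6.92546229e-04, -8.91755486e-05]), 'contact_force': array([-1.02285207, -0.60113736, -0.33218183]), 'torque': array([-0.01346696,  0.01695525,  0.03265269]), 'gripper_width': 0.08590285699917617}
scene {'camera_matrix': array([[405.65722668,   0.        , 319.92223492],
       [  0.        , 405.65722668, 194.93112233],
       [  0.        ,   0.        ,   1.        ]]), 'k1': 0.018223162595824433, 'T': array([[ 0.80939468,  0.42051422, -0.40993664,  0.20665299],
       [-0.58698985,  0.60066782, -0.54280852, -0.4318709 ],
       [ 0.01797704,  0.67997497,  0.73301491,  0.65395763],
       [ 0.      
[... 372 characters left out ...]
88378],
       [-0.0137623 ,  0.87247479,  0.48846528,  0.45502654],
       [ 0.        ,  0.        ,  0.        ,  1.        ]])}
wrist {'camera_matrix': array([[354.86094077,   0.        , 319.26134963],
       [  0.        , 354.86094077, 202.98276606],
       [  0.        ,   0.        ,   1.        ]]), 'k1': -0.05937087479661659, 'tool_from_camera': array([[-4.00129492e-04,  9.52649897e-01,  3.04069095e-01,
         7.71478991e-02],
       [ 9.99999903e-01,  3.25317860e-04,  2.96693840e-04,
        -2.24269743e-05],
       [ 1.83726248e-04,  3.04069184e-01, -9.52649934e-01,
        -1.30892717e-01],
       [ 0.00000000e+00,  0.00000000e+00,  0.00000000e+00,
         1.00000000e+00]])}
```

View pics/scene0.png

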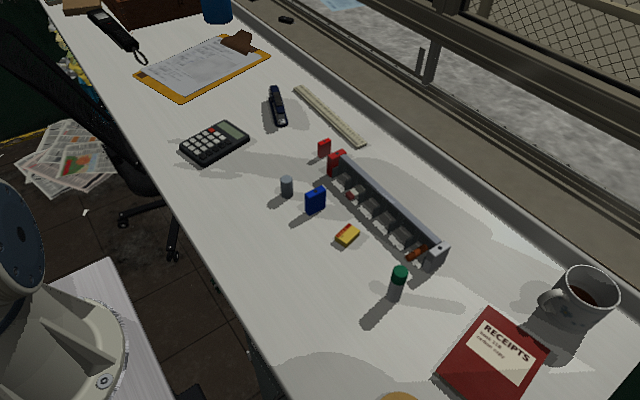

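View pics/side0.png

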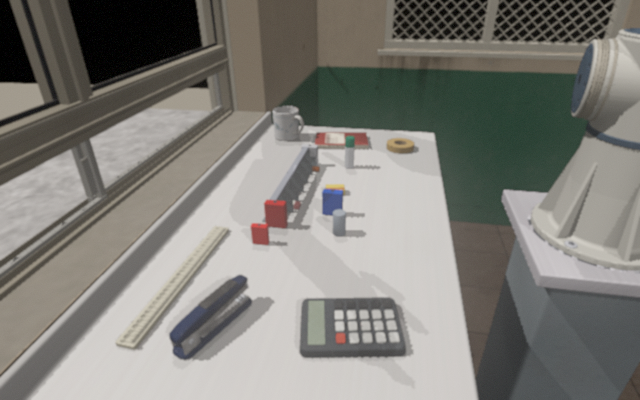

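View pics/wrist0.png

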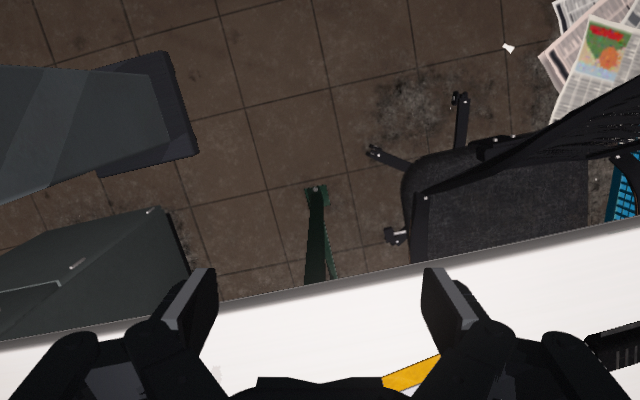

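```bash
cat > h.py <<'E'
import numpy as np, cv2
from station import telemetry, cams
from scipy.spatial.transform import Rotation as R
def ray(name,uv,obs=None):
    m=cams.camera_model(name);K=m["camera_matrix"];k=m["k1"]
    uv=np.atleast_2d(np.array(uv,float))
    d=np.stack([(uv[:,0]-K[0,2])/K[0,0],(uv[:,1]-K[1,2])/K[1,1]],1)
    u=d.copy()
    for _ in range(20): u=d/(1+k*(u**2).sum(1,keepdims=True))
    v=np.stack([u[:,0],-u[:,1],-np.ones(len(u))],1)
    if name=="wrist":
        T=m["tool_from_camera"];W=np.eye(4);W[:3,:3]=R.from_quat(obs["orientation"]).as_matrix();W[:3,3]=obs["eef_pos"];T=W@T
    else: T=m["T"]
    return T[:3,3],v@T[:3,:3].T
def plane(name,uv,z,obs=None):
    o,v=ray(name,uv,obs); s=(z-o[2])/v[:,2]; return o+v*s[:,None]
def proj(name,P,obs=None):
    m=cams.camera_model(name);K=m["camera_matrix"];k=m["k1"]
    if name=="wrist":
        T=m["tool_from_camera"];W=np.eye(4);W[:3,:3]=R.from_quat(obs["orientation"]).as_matrix();W[:3,3]=obs["eef_pos"];T=W@T
    else: T=m["T"]
    p=(np.atleast_2d(P)-T[:3,3])@T[:3,:3]
    x=p[:,0]/-p[:,2];y=-p[:,1]/-p[:,2];f=1+k*(x*x+y*y)
    return np.stack([x*f*K[0,0]+K[0,2],y*f*K[1,1]+K[1,2]],1)
E
python3 - <<'E'
from h import *
im=cv2.imread("pics/scene0.png")
cv2.imwrite("pics/s0c.png",cv2.resize(im[130:310,260:460],None,fx=4,fy=3.3*4/3.3,interpolation=cv2.INTER_CUBIC)[:600*2][:720][:600] if 0 else cv2.resize(im[130:280,260:460],None,fx=4,fy=4,interpolation=cv2.INTER_CUBIC))
im=cv2.imread("pics/side0.png")
cv2.imwrite("pics/d0c.png",cv2.resize(im[125:255,240:400],None,fx=4.6,fy=4.6,interpolation=cv2.INTER_CUBIC))
E
```

```text
(no output)
```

View pics/s0c.png

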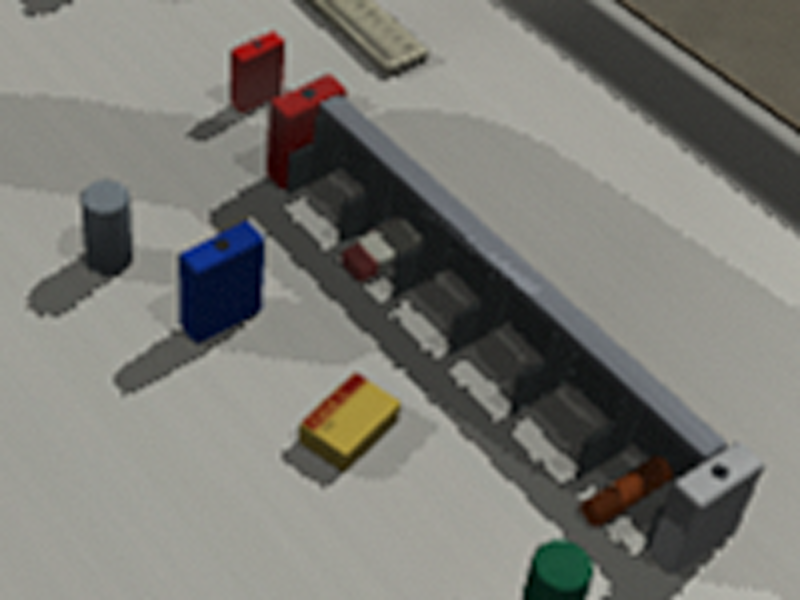

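View pics/d0c.png

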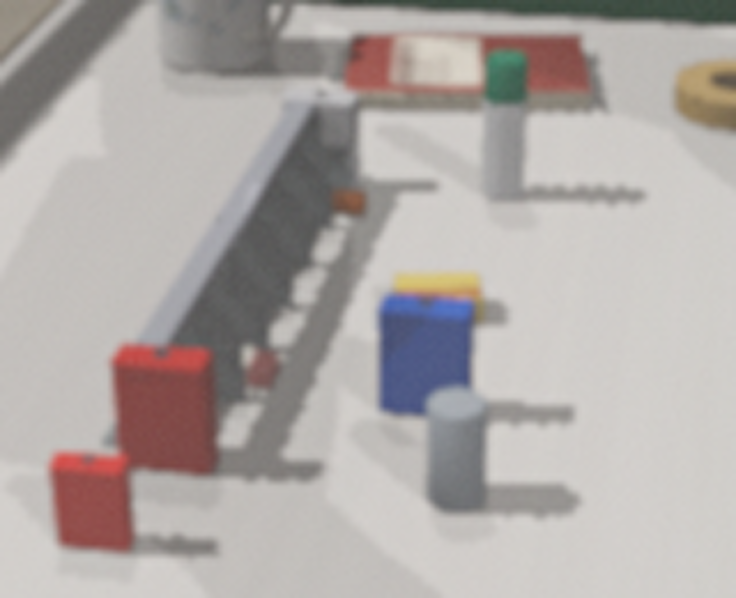

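```bash
python3 - <<'E'
from h import *
p=plane("scene",[[337,153.3],[440,247.5]],.058);print(p,p[1]-p[0],np.linalg.norm(p[1]-p[0]))
q=plane("side",[[240+164/4.6,125+352/4.6],[240+322/4.6,125+97/4.6]],.058);print(q)
for P in(p,q):
  v=P[0]-P[1]; th=np.arctan2(-v[0],v[1]);c=(P[0]+P[1])/2;x=np.array([np.cos(th),np.sin(th)]);print("th",th,"origin",c[:2]-.022*x)
print("box top",plane("scene",[[260+350/4,130+420/4*1.]],.016))
for n,uv in dict(coin=[286.5,177],glue=[400,270],blue=[315,191]).items(): print(n,plane("scene",[uv],dict(coin=.05,glue=.086,blue=.058)[n]))
E
```

```text
[[ 0.64487916  0.08964032  0.058     ]
 [ 0.64115537 -0.21874721  0.058     ]] [-0.00372379 -0.30838752  0.        ] 0.30841000611600217
[[ 0.6421787   0.09264635  0.058     ]
 [ 0.63606137 -0.20909318  0.058     ]]
th -0.012074448292607867 origin [ 0.62101886 -0.06428782]
th -0.020270771041526314 origin [ 0.61712455 -0.05777749]
box top [[ 0.54475732 -0.07765563  0.016     ]]
coin [[0.51688288 0.09772509 0.05      ]]
glue [[ 0.53328349 -0.22193918  0.086     ]]
blue [[0.53815039 0.0239297  0.058     ]]
```

The red blocks are one fixed to the rack's left end at scene (335,160), a smaller loose one at (323,147), and a blue one at (315,200). The fixed one is larger and red, so the count starts at the left and gap 3 is at rack y=+24. That gap is empty; the eraser lies in gap 2 and the cell in gap 6. The yellow box is at (347,235). Next I'll get a wrist view from above.

```bash
cat >> h.py <<'E'
def go(x,y,z,th):
    "shift (tool axes, mm) and rotvec from the measured pose to a down pose with tool y along rack y"
    o=telemetry.get_obs();A=R.from_quat(o["orientation"])
    ty=np.array([-np.sin(th),np.cos(th),0]);tz=np.array([0,0,-1.]);B=R.from_matrix(np.stack([np.cross(ty,tz),ty,tz],1))
    d=A.inv().apply(np.array([x,y,z])-o["eef_pos"])*1000; r=(A.inv()*B).as_rotvec()
    print("rot",r.round(4),"shift",d.round(1),"t",o["t"],"F",o["contact_force"].round(1),"w",o["gripper_width"])
E
python3 -c "
from h import *
go(.60,-.06,.25,-.015)"
```

```text
rot [-1.000e-03 -1.000e-04 -2.068e-01] shift [-598.5 -551.2   -7.7] t 0.15 F [0.  0.5 0.2] w 0.0853655459158815
```

Call:
send_rows(rows="0 0 -0.02 -20 -18 0 1; 0 0 -0.04 -53 -48 0 1; 0 0 -0.06 -86 -79 0 1; 0 0 -0.08 -119 -110 0 1; 0 0 -0.1 -152 -140 0 1")

```text
t: 0.65
eef_pos: [0.2555, 0.438, 0.2421]
orientation: [0.06, 0.998, -0.0, -0.0]
contact_force: [0.4, 0.5, 1.1]
gripper_width: 0.0125
```

```bash
python3 -c "
from h import *
go(.60,-.06,.25,-.015)"
```

```text
rot [-0.0004 -0.     -0.1054] shift [-401.9 -453.    -7.8] t 0.65 F [0.4 0.5 1.1] w 0.012547975885095814
```

Call:
send_rows(rows="0 0 -0.02 -30 -34 0 1; 0 0 -0.04 -60 -68 0 1; 0 0 -0.06 -90 -102 -2 1; 0 0 -0.08 -120 -136 -3 1; 0 0 -0.1 -150 -170 -4 1")

```text
t: 1.15
eef_pos: [0.3839, 0.2511, 0.2464]
orientation: [0.01, 1.0, 0.0, 0.0]
contact_force: [1.4, -0.3, -1.1]
gripper_width: 0.0001
```

Call:
send_rows(rows="0 0 0 -30 -34 0 1; 0 0 0 -60 -68 0 1; 0 0 0 -90 -102 -2 1; 0 0 0 -120 -136 -3 1; 0 0 0 -150 -170 -4 1")

```text
t: 1.65
eef_pos: [0.5303, 0.0777, 0.2503]
orientation: [0.011, 1.0, 0.0, -0.0]
contact_force: [-0.1, 1.2, 1.1]
gripper_width: 0.0002
```

```bash
python3 -c "
from h import *
go(.60,-.06,.25,-.015)"
```

```text
rot [ 0.0001 -0.     -0.0071] shift [ -72.7 -136.2    0.3] t 1.65 F [-0.1  1.2  1.1] w 0.0002078021226134765
```

Call:
send_rows(rows="0 0 -0.007 -24 -45 0 1; 0 0 -0.007 -48 -90 0 1; 0 0 -0.007 -70 -130 0 1; 0 0 -0.007 -70 -130 0 1; 0 0 -0.007 -70 -130 0 1")

```text
t: 2.15
eef_pos: [0.5965, -0.053, 0.2497]
orientation: [0.009, 1.0, 0.0, -0.001]
contact_force: [-0.1, 1.0, -0.9]
gripper_width: 0.0002
```

```bash
python3 - <<'E'
from h import *
import json
o=telemetry.get_obs();im=cams.camera("wrist");cv2.imwrite("pics/w1.png",im)
json.dump({k:np.array(o[k]).tolist() for k in("eef_pos","orientation","t")},open("w1.json","w"));print(o["eef_pos"],o["orientation"],o["t"])
E
```

```text
[ 0.59651074 -0.05302213  0.24968879] [ 8.54494487e-03  9.99963333e-01  1.50919899e-04 -5.41811190e-04] 2.15
```

View pics/w1.png

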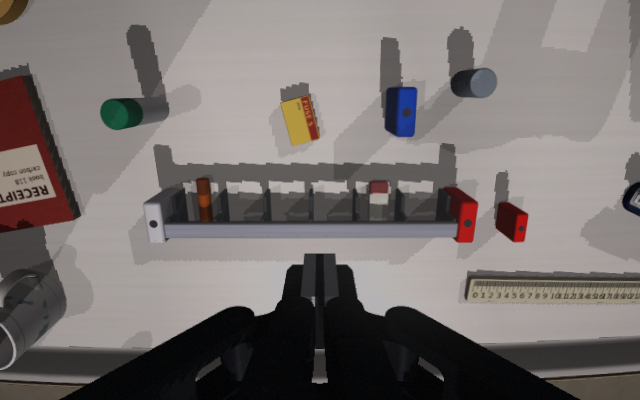

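```bash
python3 - <<'E'
from h import *
import json
o=json.load(open("w1.json"));im=cv2.imread("pics/w1.png");hsv=cv2.cvtColor(im,cv2.COLOR_BGR2HSV)
def cent(m,roi):
    x0,y0,x1,y1=roi;M=np.zeros_like(m);M[y0:y1,x0:x1]=m[y0:y1,x0:x1];return M
# dots
g=cv2.cvtColor(im,cv2.COLOR_BGR2GRAY)
for roi in[(147,218,160,231),(461,217,475,230)]:
    x0,y0,x1,y1=roi;s=g[y0:y1,x0:x1].astype(float);w=np.clip(np.percentile(s,30)-s,0,None);yy,xx=np.mgrid[y0:y1,x0:x1]
    print((w*xx).sum()/w.sum(),(w*yy).sum()/w.sum())
m=((hsv[...,1]>110)&(hsv[...,2]>90)).astype(np.uint8)*255
M=cent(m,(270,85,330,155));c=max(cv2.findContours(M,0,1)[0],key=cv2.contourArea);r=cv2.minAreaRect(c);print(r)
b=cv2.boxPoints(r);P=plane("wrist",b,.016,o);print(P.round(4));print("ctr",P.mean(0),[np.linalg.norm(P[i]-P[i-1]) for i in range(4)])
e=P[1]-P[0] if np.linalg.norm(P[1]-P[0])>np.linalg.norm(P[2]-P[1]) else P[2]-P[1]
e*=np.sign(e[0]);print("yaw of long axis from X",np.arctan2(e[1],e[0]))
x0=255;cv2.imwrite("pics/w1c.png",cv2.resize(im[75:255,130:490],None,fx=2.2,fy=2.2,interpolation=cv2.INTER_CUBIC))
cv2.imwrite("pics/w1b.png",cv2.resize(im[75:160,260:430],None,fx=4.5,fy=4.5,interpolation=cv2.INTER_CUBIC))
E
```

```text
153.01906189762263 223.5562932819305
467.45892857142854 222.63035714285715
((300.0477600097656, 120.0539321899414), (44.83329391479492, 29.695619583129883), 75.0685806274414)
[[ 0.5296 -0.0911  0.016 ]
 [ 0.5229 -0.0624  0.016 ]
 [ 0.5657 -0.0517  0.016 ]
 [ 0.573  -0.0813  0.016 ]]
ctr [ 0.54780704 -0.07166903  0.016     ] [np.float64(0.04445302690809757), np.float64(0.0295013165588278), np.float64(0.04417023141150547), np.float64(0.030487555996396278)]
yaw of long axis from X 0.24455179117828738
```

View pics/w1c.png

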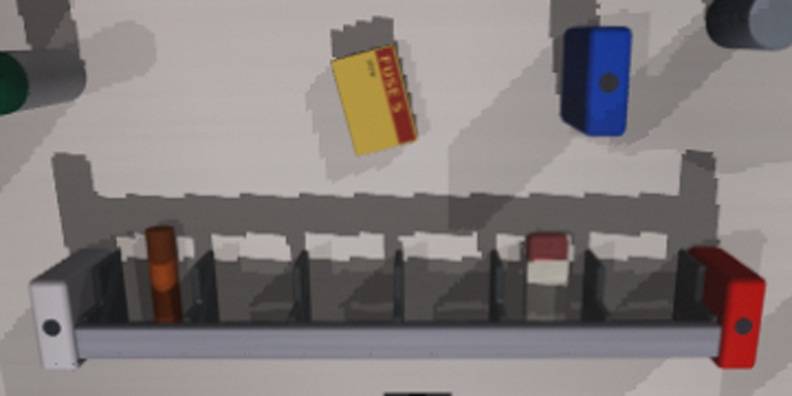

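View pics/w1b.png

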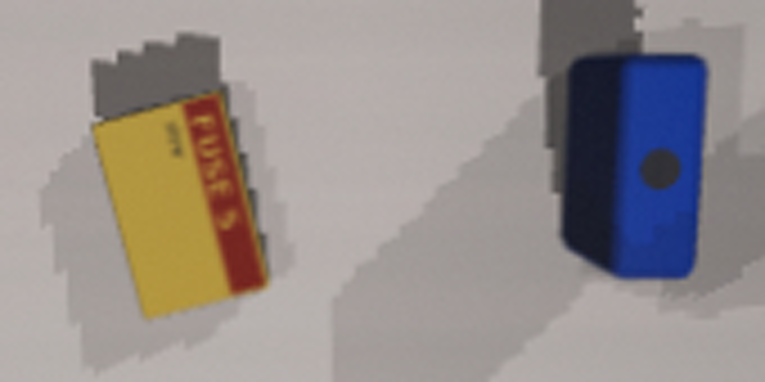

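```bash
cat > rack.py <<'E'
from h import *
import json
o=json.load(open("w1.json"))
D=plane("wrist",[[153.0,223.6],[467.5,222.6]],.058,o)
v=D[1]-D[0];th=np.arctan2(-v[0],v[1]);X=np.array([np.cos(th),np.sin(th)]);Y=np.array([-X[1],X[0]]);O=D.mean(0)[:2]-.022*X
def w(x,y): return O+x*X+y*Y
E
python3 - <<'E'
from rack import *
print(D,np.linalg.norm(v),th,O)
# triangulate dots with scene
for uvw,uvs in(([153.0,223.6],[440.5,247.5]),([467.5,222.6],[337,153.3])):
    a,da=ray("wrist",uvw,o);b,db=ray("scene",uvs);da=da[0];db=db[0]
    s=np.linalg.lstsq(np.stack([da,-db],1),b-a,rcond=None)[0];print(a+s[0]*da,b+s[1]*db)
for n in(120,72,24):print(n,w(.030,n/1000))
# front noses in image: dividers bottoms y row ; check projected points
print(proj("wrist",[[*w(.002,k*.048),0.03] for k in(-3,-2,-1,0,1,2,3)],o).round(1))
print(proj("scene",[[*w(.002,k*.048),0.03] for k in(-3,-2,-1,0,1,2,3)],o).round(1))
b=np.array([.5478,-.0717])-O;print("box in rack",b@X,b@Y)
blue=plane("wrist",[[405,112]],.058,o);print("blue",blue)
E
```

```text
[[ 0.64051439 -0.21788741  0.058     ]
 [ 0.64483764  0.09153831  0.058     ]] 0.30945592243170794 -0.013970923422026252 [ 0.62067816 -0.0628672 ]
[ 0.64099775 -0.21855022  0.05671129] [ 0.64228491 -0.21907517  0.05746406]
[0.64588094 0.09273247 0.05531434] [0.64683289 0.09196536 0.05534306]
120 [0.65235169 0.05670198]
72 [0.65168111 0.00870666]
24 [ 0.65101053 -0.03928865]
[[172.1 196. ]
 [217.6 195.8]
 [263.8 195.6]
 [310.3 195.5]
 [356.9 195.3]
 [403.2 195.2]
 [449.1 195. ]]
[[423.9 257.3]
 [405.9 239.9]
 [389.  223.7]
 [373.3 208.5]
 [358.5 194.3]
 [344.6 180.9]
 [331.6 168.3]]
box in rack -0.07274765127876792 -0.009850083349242169
blue [[0.53860378 0.02397754 0.058     ]]
```

```bash
python3 -c "
from h import *
go(.6524,.0567,.080,-.014)"
```

```text
rot [ 0.0004 -0.0012 -0.0018] shift [-54.8 109.5 169.8] t 2.2 F [ 0.4 -0.2  0.1] w -0.00018547051738660288
```

Call:
send_rows(rows="0 0 0 -20 40 20 1; 0 0 0 -40 75 50 1; 0 0 0 -55 109 85 1; 0 0 0 -55 109 125 1; 0 0 0 -55 109 160 1")

```text
t: 2.7
eef_pos: [0.6522, 0.0592, 0.0885]
orientation: [0.005, 1.0, 0.0, -0.0]
contact_force: [0.0, -0.8, 0.8]
gripper_width: -0.0002
```

Call:
send_rows(rows="0 0 0 0 0 5 1; 0 0 0 0 0 10 1; 0 0 0 0 0 10 1; 0 0 0 0 0 10 1")

```text
t: 3.1
eef_pos: [0.6544, 0.0563, 0.0824]
orientation: [0.007, 1.0, 0.0, 0.001]
contact_force: [0.0, -0.2, 0.5]
gripper_width: -0.0
```

```bash
python3 -c "
from h import *
go(.6524,.0567,.069,-.014)"
```

```text
rot [ 0.0003  0.003  -0.0008] shift [ 2.   0.4 13.4] t 3.1 F [ 0.  -0.2  0.5] w -9.074508382255348e-06
```

Call:
send_rows(rows="0 0 0 2 0 5 1; 0 0 0 2 0 9 1; 0 0 0 2 0 10 1; 0 0 0 2 0 11 1; 0 0 0 2 0 12 1")

```text
t: 3.6
eef_pos: [0.6512, 0.0561, 0.0691]
orientation: [0.007, 1.0, -0.0, -0.0]
contact_force: [-5.6, -0.1, 17.2]
gripper_width: -0.0003
```

Call:
send_rows(rows="0 0 0 0 0 -6 1; 0 0 0 0 0 -14 1; 0 0 0 0 -24 -14 1; 0 0 0 0 -48 -14 1; 0 0 0 0 -48 -14 1")

```text
t: 4.1
eef_pos: [0.6507, 0.0059, 0.0829]
orientation: [0.008, 1.0, -0.0, 0.0]
contact_force: [-0.3, -0.8, -0.7]
gripper_width: 0.0001
```

```bash
python3 -c "
from h import *
go(.6517,.0087,.069,-.014)"
```

```text
rot [-0.0006  0.0007 -0.0025] shift [-0.9  2.8 13.9] t 4.1 F [-0.3 -0.8 -0.7] w 0.00014376612708944574
```

Call:
send_rows(rows="0 0 0 0 0 0 1; 0 0 0 0 0 6 1; 0 0 0 0 0 10 1; 0 0 0 0 0 12 1; 0 0 0 0 0 13 1")

```text
t: 4.6
eef_pos: [0.6501, 0.0088, 0.0691]
orientation: [0.007, 1.0, 0.0, -0.001]
contact_force: [-4.5, 1.3, 10.0]
gripper_width: -0.0
```

Gap 2 touched (10 N). Now gap 3.

Call:
send_rows(rows="0 0 0 0 0 -6 1; 0 0 0 0 0 -13 1; 0 0 0 0 -24 -13 1; 0 0 0 0 -48 -13 1; 0 0 0 0 -48 -13 1")

```text
t: 5.1
eef_pos: [0.6502, -0.042, 0.0831]
orientation: [0.008, 1.0, -0.0, 0.001]
contact_force: [0.4, 0.5, 0.1]
gripper_width: 0.0002
```

Call:
send_rows(rows="0 0 0 0 0 0 1; 0 0 0 0 0 6 1; 0 0 0 0 0 10 1; 0 0 0 0 0 12 1; 0 0 0 0 0 13 1")

```text
t: 5.6
eef_pos: [0.6494, -0.0391, 0.0691]
orientation: [0.007, 1.0, 0.0, -0.001]
contact_force: [-3.7, 1.5, 10.4]
gripper_width: 0.0001
```

Call:
send_rows(rows="0 0 0 0 0 -15 1; 0 0 0 0 0 -40 1; 0 0 0.08 30 -10 -40 0.4; 0 0 0.16 70 -20 -40 0.4; 0 0 0.24 100 -32 -40 0.4")

```text
t: 6.1
eef_pos: [0.5477, -0.0702, 0.1101]
orientation: [0.128, 0.992, -0.0, 0.0]
contact_force: [-0.1, 0.2, -0.9]
gripper_width: 0.0433
```

```bash
python3 - <<'E'
from h import *
go(.5478,-.0717,.05,.245)
o=telemetry.get_obs();im=cams.camera("side");cv2.imwrite("pics/d2.png",cv2.resize(im[125:255,240:400],None,fx=4.6,fy=4.6))
im=cams.camera("scene");cv2.imwrite("pics/s2.png",cv2.resize(im[120:270,260:460],None,fx=4,fy=4))
E
```

```text
rot [-1.000e-04  1.000e-04 -5.024e-01] shift [-0.5 -1.4 60.1] t 6.1 F [-0.1  0.2 -0.9] w 0.04327324364130896
```

View pics/s2.png

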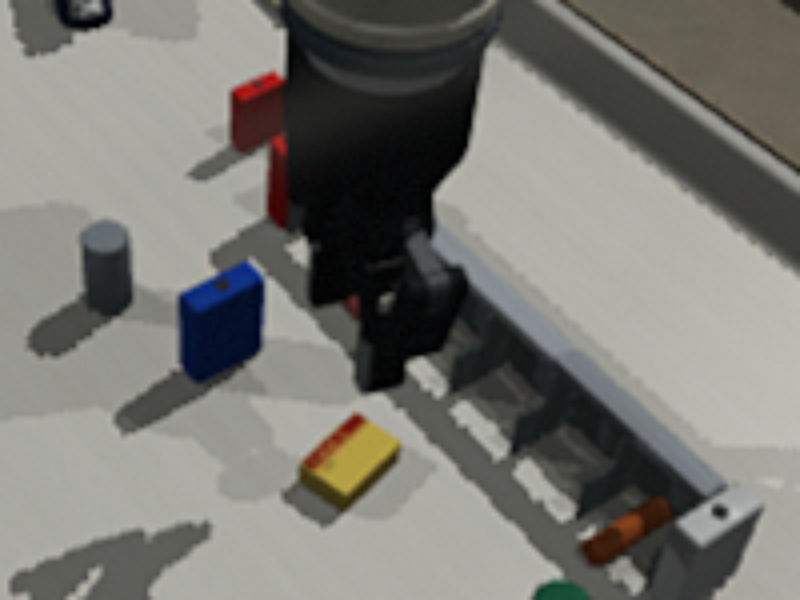

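Call:
send_rows(rows="0 0 -0.13 0 -1 15 0.35; 0 0 -0.26 0 -1 30 0.35; 0 0 -0.39 0 -1 45 0.35; 0 0 -0.5 0 -1 60 0.35; 0 0 -0.5 0 -1 60 0.35")

```text
t: 6.7
eef_pos: [0.5491, -0.071, 0.0484]
orientation: [-0.124, 0.992, 0.0, -0.001]
contact_force: [-0.3, 0.0, 1.1]
gripper_width: 0.0556
```

```bash
python3 - <<'E'
from h import *
go(.5478,-.0717,.015,.245)
o=telemetry.get_obs();im=cams.camera("wrist");cv2.imwrite("pics/w3.png",im)
E
```

```text
rot [ 0.0005 -0.0013  0.0027] shift [ 1.4 -0.4 33.4] t 6.7 F [-0.3  0.   1.1] w 0.0556276080039262
```

View pics/w3.png

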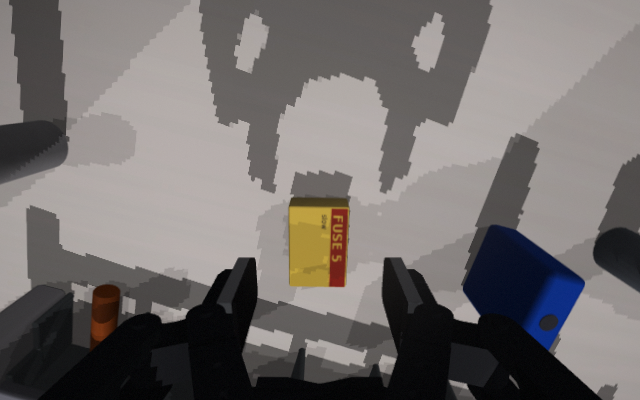

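Call:
send_rows(rows="0 0 0 0 0 12 0.35; 0 0 0 0 0 24 0.35; 0 0 0 0 0 32 0.35; 0 0 0 0 0 32 0.6; 0 0 0 0 0 32 0.61")

```text
t: 7.25
eef_pos: [0.5489, -0.0713, 0.017]
orientation: [-0.122, 0.993, 0.0, -0.0]
contact_force: [-0.8, 0.2, 0.1]
gripper_width: 0.0335
```

```bash
python3 - <<'E'
from h import *
go(.5478,-.0717,.015,.245)
o=telemetry.get_obs();im=cams.camera("wrist");cv2.imwrite("pics/w4.png",im)
E
```

```text
rot [ 0.0002 -0.0006 -0.0002] shift [ 1.2 -0.2  2. ] t 7.25 F [-0.8  0.2  0.1] w 0.03347155711255397
```

View pics/w4.png

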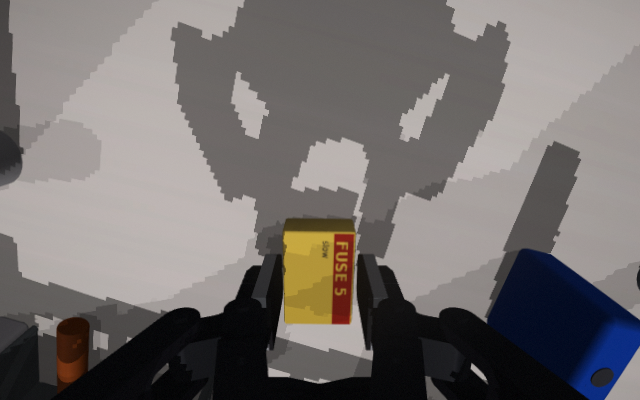

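Call:
send_rows(rows="0 0 0.07 0 0 1 0.61; 0 0 0.14 0 0 1 0.61; 0 0 0.2 0 0 1 0.61; 0 0 0.258 0 0 1 0.61; 0 0 0.258 0 0 1 0.61")

```text
t: 7.8
eef_pos: [0.5494, -0.0713, 0.0167]
orientation: [0.007, 1.0, -0.0, 0.0]
contact_force: [-0.4, 0.0, -0.2]
gripper_width: 0.0336
```

```bash
python3 - <<'E'
from h import *
go(.548,-.0365,.015,-.014)
E
```

```text
rot [-0.0001  0.0008  0.0002] shift [ 1.9 34.8  1.7] t 7.8 F [-0.4  0.  -0.2] w 0.03362430595178133
```

Call:
send_rows(rows="0 0 0 0 6 0 0.61; 0 0 0 0 13 0 0.61; 0 0 0 0 21 0 0.61; 0 0 0 0 29 0 0.61; 0 0 0 0 35 0 0.61")

```text
t: 8.3
eef_pos: [0.5495, -0.0353, 0.0163]
orientation: [0.006, 1.0, 0.0, 0.0]
contact_force: [1.0, -0.5, 0.5]
gripper_width: 0.0334
```

Call:
send_rows(rows="0 0 0 0 0 0 0.61; 0 0 0 0 0 0 0.55; 0 0 0 0 0 0 0.5")

```text
t: 8.6
eef_pos: [0.5498, -0.0374, 0.0164]
orientation: [0.006, 1.0, -0.001, 0.0]
contact_force: [-0.7, -8.9, 3.1]
gripper_width: 0.0425
```

```bash
python3 - <<'E'
from h import *
go(.548,-.0365,.015,-.014)
im=cams.camera("wrist");cv2.imwrite("pics/w5.png",im)
E
```

```text
rot [-0.0014  0.0005  0.002 ] shift [1.8 0.9 1.4] t 8.6 F [-0.7 -8.9  3.1] w 0.0424837788901014
```

View pics/w5.png

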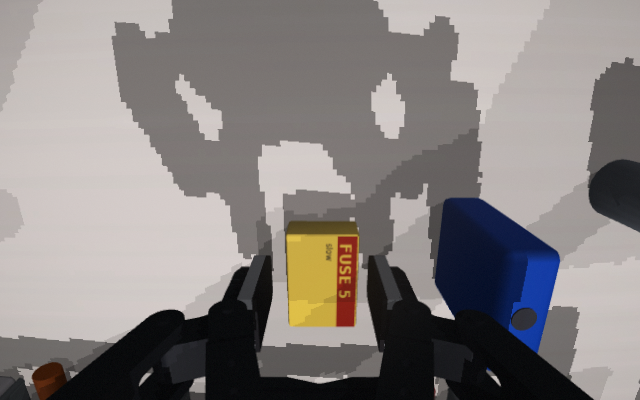

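```bash
python3 - <<'E'
from h import *
o=telemetry.get_obs();print(o["contact_force"],o["torque"],o["eef_pos"])
print("blue dot now",plane("wrist",[[523,318.5]],.058,o))
import json
o1=json.load(open("w1.json"));print("w1 crop dot",plane("wrist",[[130+608/2.2,75+83/2.2]],.058,o1))
o=telemetry.get_obs()
for n in("side","scene"):
  im=cams.camera(n);cv2.imwrite(f"pics/{n}6.png",cv2.resize(im[125:265,240:440],None,fx=4,fy=4,interpolation=cv2.INTER_CUBIC))
print(telemetry.get_obs()["contact_force"])
E
```

```text
[ 0.03188908 -7.77344694  3.69106821] [-0.69491808 -0.00933948 -0.01614659] [ 0.54982572 -0.03737439  0.01650168]
blue dot now [[0.53880598 0.02454583 0.058     ]]
w1 crop dot [[0.53924632 0.02522698 0.058     ]]
[-0.70355907 -7.17943559  3.01013914]
```

View pics/side6.png

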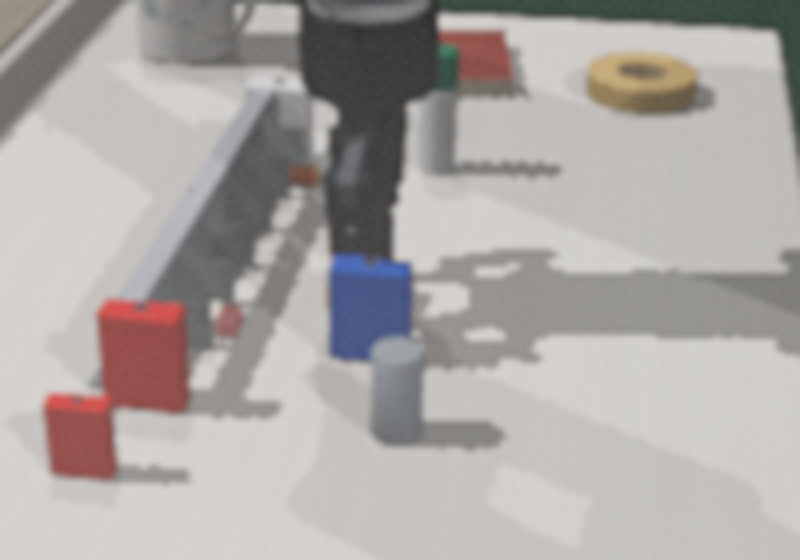

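View pics/scene6.png

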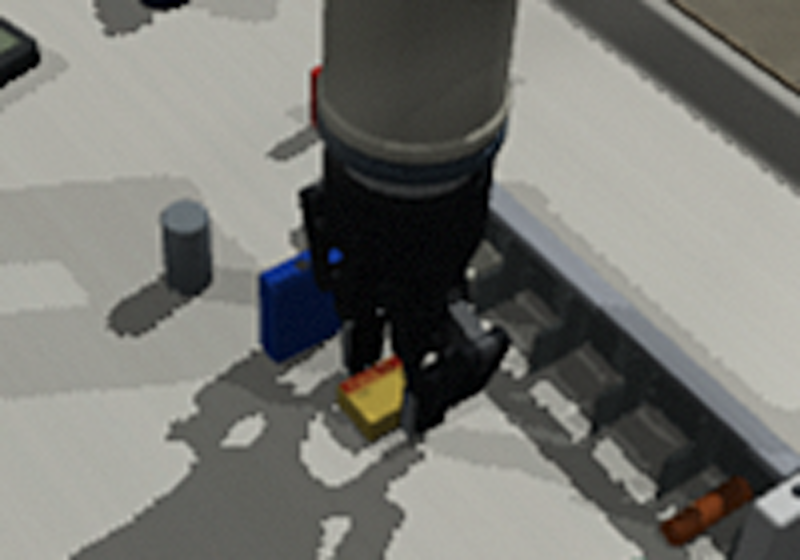

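Call:
send_rows(rows="0 0 0 0 -0.5 0 0.58; 0 0 0 0 -0.5 0 0.58")

```text
t: 8.95
eef_pos: [0.5494, -0.037, 0.0162]
orientation: [0.007, 1.0, 0.0, -0.0]
contact_force: [0.1, -0.2, -1.1]
gripper_width: 0.036
```

```bash
python3 - <<'E'
from h import *
go(.548,-.0365,.015,-.014)
o=telemetry.get_obs();im=cams.camera("wrist");cv2.imwrite("pics/w7.png",im[180:,200:600])
hsv=cv2.cvtColor(im,cv2.COLOR_BGR2HSV);m=((hsv[...,1]>110)&(hsv[...,2]>90)&((hsv[...,0]<35)|(hsv[...,0]>170))).astype(np.uint8)*255
m[:,:270]=0;m[:,375:]=0
c=max(cv2.findContours(m,0,1)[0],key=cv2.contourArea);r=cv2.boundingRect(c);print(r)
E
```

```text
rot [ 0.0001 -0.0003  0.0008] shift [1.4 0.4 1.2] t 8.95 F [ 0.1 -0.2 -1.1] w 0.03604334132396639
(285, 227, 73, 101)
```

View pics/w7.png

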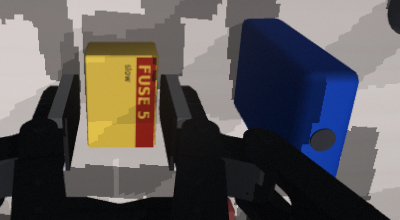

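Call:
send_rows(rows="0 0 0 0 0 -8 0.58; 0 0 0 0 0 -25 0.58; 0 0 0 0 0 -50 0.62; 0 0 0 30 0 -50 1; 0 0 0 70 0 -50 1")

```text
t: 9.5
eef_pos: [0.4813, -0.0359, 0.0677]
orientation: [0.006, 1.0, -0.0, 0.002]
contact_force: [-0.8, 0.5, -0.2]
gripper_width: 0.0041
```

Call:
send_rows(rows="0 0 0 0 0 0 1; 0 0 0 0 0 0 1")

```text
t: 9.7
eef_pos: [0.4793, -0.0358, 0.0669]
orientation: [0.006, 1.0, -0.0, 0.0]
contact_force: [1.0, 0.2, 0.3]
gripper_width: 0.0
```

```bash
python3 - <<'E'
from h import *
import rack as K
for n in("scene","side"):
  im=cams.camera(n);cv2.imwrite(f"pics/{n}8.png",cv2.resize(im[125:265,260:460],None,fx=4,fy=4,interpolation=cv2.INTER_CUBIC))
  if n=="scene":
    hsv=cv2.cvtColor(im,cv2.COLOR_BGR2HSV)
    m=((hsv[...,1]>100)&(hsv[...,2]>60)&((hsv[...,0]<35)|(hsv[...,0]>170))).astype(np.uint8)*255
    print(cv2.connectedComponentsWithStats(m)[2:])
o=telemetry.get_obs();im=cams.camera("wrist");cv2.imwrite("pics/w8.png",im);
x=K.w(-.073-.055,.024);go(*x,.018,-.014)
E
```

```text
(array([[     0,      0,    640,    400, 249233],
       [    62,      0,     39,     10,    294],
       [   116,      0,      5,      2,      8],
       [   123,      0,      4,      1,      4],
       [    54,      4,      2,      1,      2],
       [   101,      6,      1,      1,      1],
       [   108,      8,      1,      1,      1],
       [   123,     14,      1,      1,      1],
       [   115,     16,      1,      1,      1],
       [   126,     19,      1,      1,      1],
       [   109,     23,      1,      1,      1],
       [    54,     30,      3,      3,      7],
       [   128,     31,      1,      1,      1],
       [   217,     34,     12,      5,     33],
       [   227,     38,      6,      4,     17],
       [    56,     40,      9,      7,     19],
       [   234,     41,      6,      6,      8],
       [    68,     57,     24,     29,    195],
       [   133,     61,    126,     43,    860],
       [   208,    127,      7,      6,     26],
       [     0,    128,     48,     16,    114],
       [    65,    131,      2,      2,      2],
       [    36,    13
[... 2366 characters left out ...]
       [  1.        , 147.5       ],
       [337.70588235, 153.58823529],
       [ 82.82524272, 159.90291262],
       [ 66.8       , 166.57777778],
       [337.        , 160.        ],
       [333.        , 162.        ],
       [ 32.        , 165.8       ],
       [335.        , 165.        ],
       [337.        , 164.        ],
       [349.39534884, 194.74418605],
       [336.50699301, 221.88811189],
       [426.        , 246.        ],
       [415.60714286, 252.30357143],
       [409.        , 253.        ],
       [487.44966919, 363.7039225 ],
       [398.265     , 396.305     ]]))
rot [-0.0001  0.0018  0.0013] shift [-11.9  -1.   48.8] t 9.85 F [ 0.6  0.3 -0.3] w -7.799353330593203e-05
```

View pics/scene8.png

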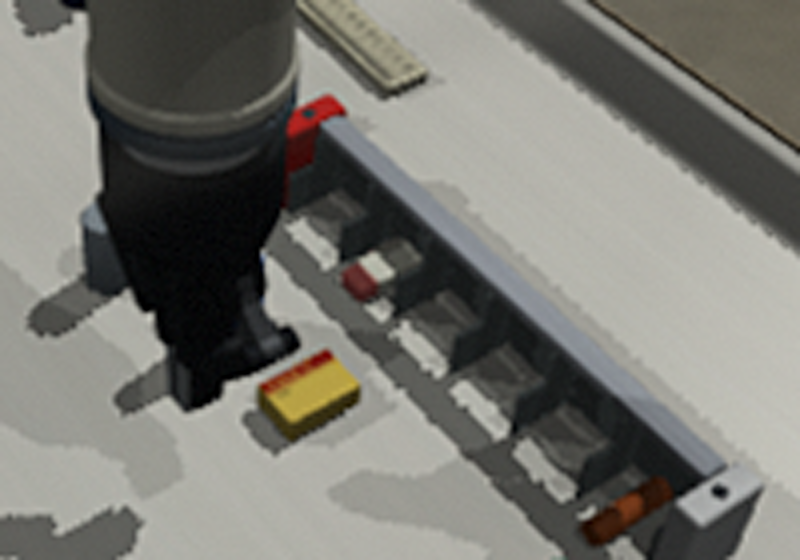

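View pics/w8.png

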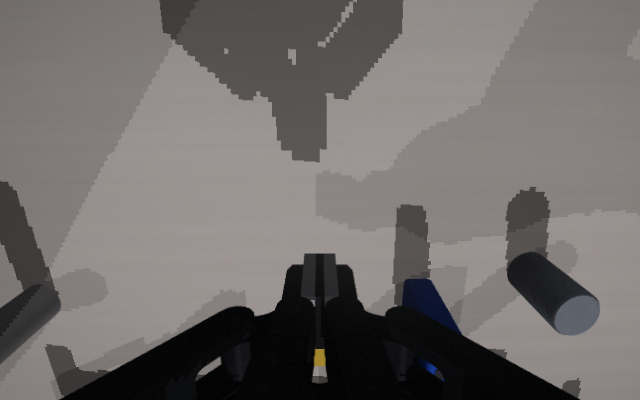

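```bash
python3 - <<'E'
from rack import *
c=np.array([[260,388],[328,350],[358,382],[292,420]])/4+[260,125]
P=plane("scene",c,.016);C=P.mean(0);b=C[:2]-O;print(P.round(4),C,"rack",b@X,b@Y)
for a,d in((0,1),(3,2)):
  e=P[d]-P[a];print(np.linalg.norm(e),np.arctan2(e[1],e[0]))
E
```

```text
[[ 0.528  -0.0257  0.016 ]
 [ 0.5717 -0.0257  0.016 ]
 [ 0.5711 -0.0512  0.016 ]
 [ 0.5289 -0.0513  0.016 ]] [ 0.54993814 -0.03848644  0.016     ] rack -0.07106985572832923 0.02339199078589537
0.04370266633519106 0.0016321208478185696
0.04215020343989929 0.002499627970079254
```

Call:
send_rows(rows="0 0 0 -5 -1 15 0.84; 0 0 0 -10 -1 32 0.84; 0 0 0 -10 -1 48 0.84; 0 0 0 -10 -1 48 0.84")

```text
t: 10.25
eef_pos: [0.4893, -0.0369, 0.0167]
orientation: [0.006, 1.0, 0.0, -0.001]
contact_force: [-0.8, -0.2, 0.9]
gripper_width: 0.0135
```

```bash
python3 - <<'E'
from rack import *
go(*w(-.016,.0238),.018,-.014)
E
```

```text
rot [ 0.0002 -0.0025  0.0013] shift [-115.8   -0.5   -1.6] t 10.25 F [-0.8 -0.2  0.9] w 0.013450768008931052
```

Call:
send_rows(rows="0 0 0 -8 0 0 0.84; 0 0 0 -16 0 0 0.84; 0 0 0 -24 0 0 0.84; 0 0 0 -30 0 0 0.84; 0 0 0 -36 0 0 0.84")

```text
t: 10.75
eef_pos: [0.5262, -0.0375, 0.0186]
orientation: [0.006, 1.0, -0.0, 0.0]
contact_force: [-0.8, -0.5, 0.6]
gripper_width: 0.0134
```

Call:
send_rows(rows="0 0 0 -6 0 0 0.84; 0 0 0 -12 0 0 0.84; 0 0 0 -18 0 0 0.84; 0 0 0 -24 0 0 0.84; 0 0 0 -28 0 0 0.84")

```text
t: 11.25
eef_pos: [0.5542, -0.0379, 0.0183]
orientation: [0.006, 1.0, -0.0, 0.0]
contact_force: [-1.3, -0.2, 0.5]
gripper_width: 0.0137
```

```bash
python3 - <<'E'
from rack import *
go(*w(-.016,.0238),.018,-.014)
im=cams.camera("scene");cv2.imwrite(f"pics/scene9.png",cv2.resize(im[125:265,260:460],None,fx=4,fy=4,interpolation=cv2.INTER_CUBIC))
im=cams.camera("wrist");cv2.imwrite(f"pics/w9.png",im)
E
```

```text
rot [-0.      0.0004  0.0012] shift [-50.8  -0.3   0.3] t 11.25 F [-1.3 -0.2  0.5] w 0.013695569520330153
```

View pics/scene9.png

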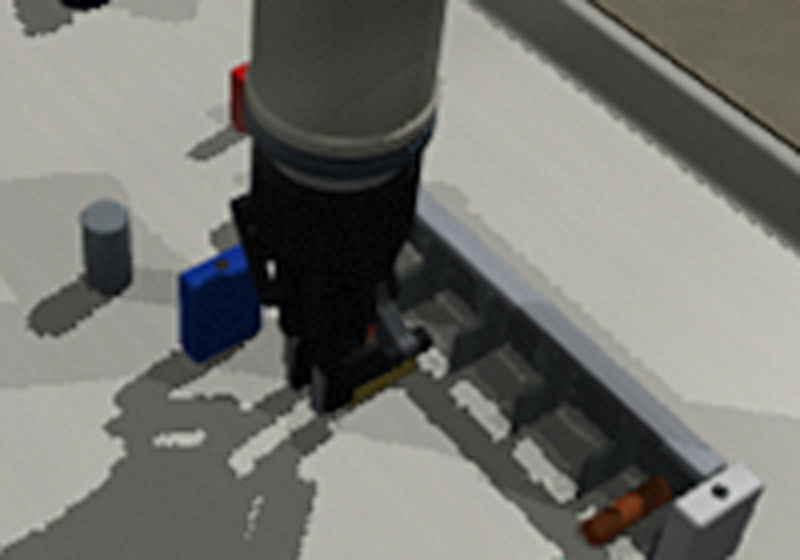

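View pics/w9.png

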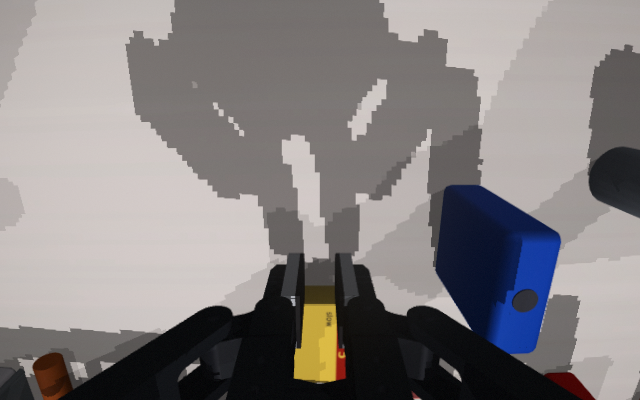

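Call:
send_rows(rows="0 0 0 -6 0 0 0.84; 0 0 0 -12 0 0 0.84; 0 0 0 -18 0 0 0.84; 0 0 0 -24 0 0 0.84; 0 0 0 -30 0 0 0.84")

```text
t: 11.85
eef_pos: [0.584, -0.0382, 0.0183]
orientation: [0.006, 1.0, -0.0, -0.0]
contact_force: [-0.8, 0.0, 1.8]
gripper_width: 0.0139
```

```bash
python3 - <<'E'
from rack import *
go(*w(-.016,.0238),.018,-.014)
im=cams.camera("scene");cv2.imwrite(f"pics/scene10.png",cv2.resize(im[125:265,260:460],None,fx=4,fy=4,interpolation=cv2.INTER_CUBIC))
E
```

```text
rot [-0.     -0.0001  0.0012] shift [-21.   -0.3   0.3] t 11.85 F [-0.8  0.   1.8] w 0.01393022116935049
```

View pics/scene10.png

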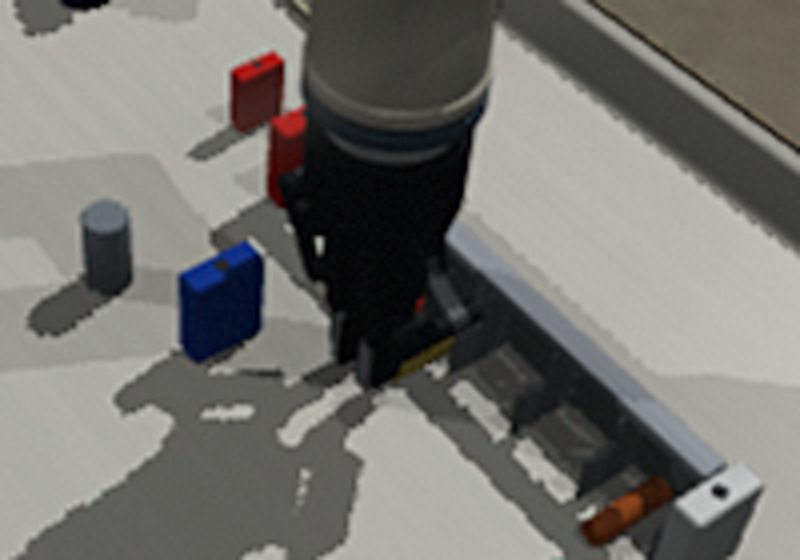

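Call:
send_rows(rows="0 0 0 -5 0 0 0.84; 0 0 0 -10 0 0 0.84; 0 0 0 -14 0 0 0.84; 0 0 0 -16 0 0 0.84; 0 0 0 -17 0 0 0.84")

```text
t: 12.4
eef_pos: [0.6006, -0.0384, 0.0183]
orientation: [0.006, 1.0, 0.0, -0.0]
contact_force: [-1.1, -0.1, 0.5]
gripper_width: 0.0135
```

Call:
send_rows(rows="0 0 0 -1 0 0 0.84; 0 0 0 -2 0 0 0.84")

```text
t: 12.6
eef_pos: [0.6024, -0.0385, 0.0183]
orientation: [0.006, 1.0, -0.0, -0.0]
contact_force: [0.3, -0.1, 0.4]
gripper_width: 0.0136
```

Call:
send_rows(rows="0 0 0 -1 0 0 0.84; 0 0 0 -2 0 0 0.84")

```text
t: 12.8
eef_pos: [0.6046, -0.0385, 0.0183]
orientation: [0.006, 1.0, 0.0, 0.0]
contact_force: [0.2, -0.4, 0.2]
gripper_width: 0.014
```

Call:
send_rows(rows="0 0 0 -1 0 0 0.84; 0 0 0 -2 0 0 0.84")

```text
t: 13.0
eef_pos: [0.605, -0.0385, 0.0181]
orientation: [0.006, 1.0, 0.0, -0.002]
contact_force: [-8.3, 0.5, 6.1]
gripper_width: 0.0135
```

Call:
send_rows(rows="0 0 0 -1 0 0 0.84; 0 0 0 -2 0 0 0.84")

```text
t: 13.2
eef_pos: [0.6051, -0.0384, 0.0179]
orientation: [0.006, 1.0, 0.0, -0.003]
contact_force: [-14.4, 0.5, 9.8]
gripper_width: 0.0134
```

Call:
send_rows(rows="0 0 0 4 0 0 0.84; 0 0 0 8 0 0 0.84; 0 0 0 18 0 0 0.84; 0 0 0 30 0 0 0.84; 0 0 0 45 0 -10 0.84")

```text
t: 13.7
eef_pos: [0.5618, -0.0379, 0.0274]
orientation: [0.006, 1.0, 0.0, -0.001]
contact_force: [-0.5, -0.1, 1.0]
gripper_width: 0.0136
```

Call:
send_rows(rows="0 0 0 10 0 -30 0.84; 0 0 0 0 0 -75 1; 0 0 0 -20 0 -120 1; 0 0 0 -30 0 -165 1; 0 0 0 -35 0 -190 1")

```text
t: 14.2
eef_pos: [0.6, -0.0385, 0.2224]
orientation: [0.006, 1.0, -0.0, 0.003]
contact_force: [0.8, -0.8, 0.3]
gripper_width: 0.0001
```

Call:
send_rows(rows="0 0 0 -10 0 0 1; 0 0 0 -10 0 0 1; 0 0 0 -10 0 0 1")

```text
t: 14.5
eef_pos: [0.6071, -0.0385, 0.2165]
orientation: [0.006, 1.0, 0.0, -0.001]
contact_force: [-0.6, 0.9, -1.4]
gripper_width: 0.0001
```

```bash
python3 - <<'E'
from rack import *
go(*w(-.016,.0238),.018,-.014)
o2=telemetry.get_obs();im=cams.camera("wrist");cv2.imwrite("pics/w11.png",im)
json.dump({k:np.array(o2[k]).tolist() for k in("eef_pos","orientation","t")},open("w11.json","w"))
print(o2["eef_pos"])
im=cams.camera("scene");cv2.imwrite(f"pics/scene11.png",cv2.resize(im[125:265,260:460],None,fx=4,fy=4,interpolation=cv2.INTER_CUBIC))
im=cams.camera("side");cv2.imwrite("pics/d11.png",cv2.resize(im[125:255,240:400],None,fx=4.6,fy=4.6,interpolation=cv2.INTER_CUBIC))
E
```

```text
rot [ 0.0002 -0.0029  0.0012] shift [  1.5  -0.4 198.6] t 14.5 F [-0.6  0.9 -1.4] w 0.00012202785422687652
[ 0.60708799 -0.03846263  0.21654876]
```

View pics/w11.png

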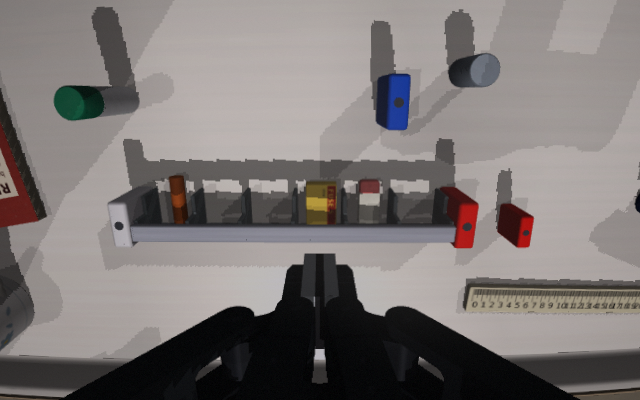

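View pics/scene11.png

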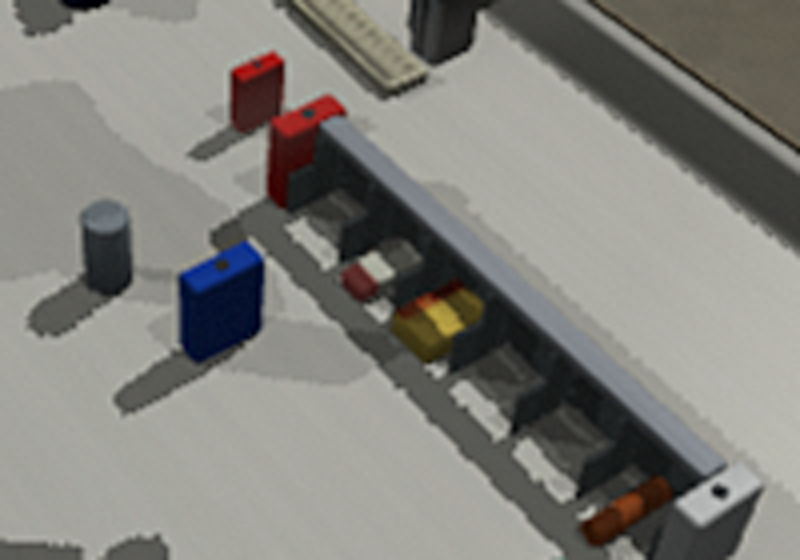

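View pics/d11.png

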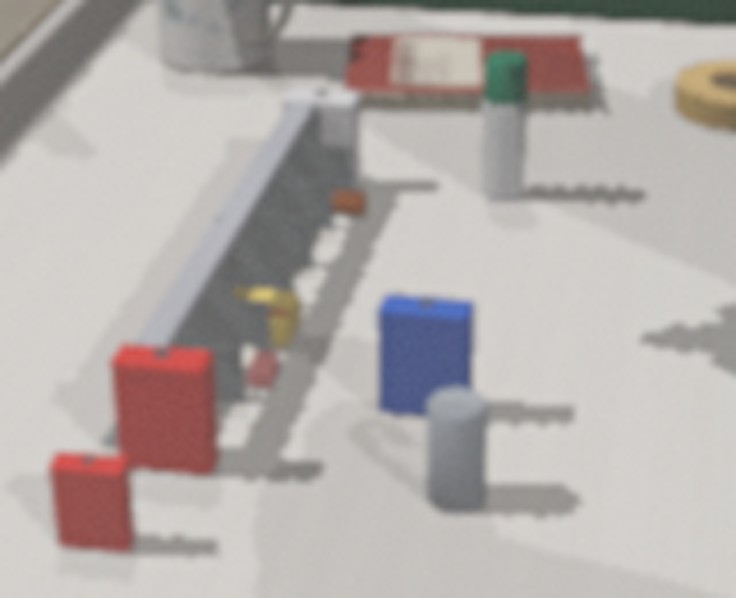

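```bash
python3 - <<'E'
from rack import *
o2=json.load(open("w11.json"));im=cv2.imread("pics/w11.png")
cv2.imwrite("pics/w11c.png",cv2.resize(im[165:250,280:400],None,fx=6,fy=6,interpolation=cv2.INTER_CUBIC))
# expected home corners of top near end
pts=[[*w(-.005,.024+s*.015),z] for s in(-1,1) for z in(.016,0)]
print(proj("wrist",pts,o2).round(1))
print("dots check",proj("wrist",D,o2).round(1))
E
```

```text
[[303.7 184.1]
 [304.4 180.1]
 [334.8 184.1]
 [334.2 180.1]]
dots check [[118.8 225.5]
 [467.2 226. ]]
```

View pics/w11c.png

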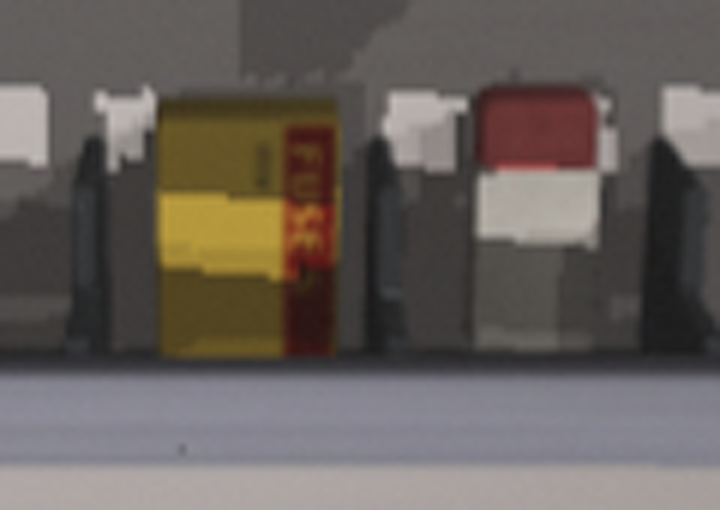

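```bash
python3 -c "
from station import workorder,telemetry
print(telemetry.get_obs()['t'],workorder.job_done())"
```

```text
the job is handed in; nothing more can be done
14.65 None
```

The yellow box is home in the third gap from the red end, and I handed the job in at 14.65 s.

- **Count:** I touched the rail over gaps 1, 2 and 3 once each, in order. The wrist read about 17, 10 and 10 N at the touches. I touched it over no gap beyond the third.
- **Box:** I straightened the box and slid it sideways between loosely open fingers, then pushed it in from its near end. It stayed on the counter throughout.
- **Last checks:**
  - The push stopped where expected, with the fingers at x = 0.605 m and about 14 N of resistance.
  - The box's near edge is within about 1 pixel of its calculated home position and looks square.
  - It is off-centre in the gap by about 2 pixels, roughly 2 mm.
  - The hand is clear of everything.

**One contact I did not intend:** while I was opening the fingers, the gripper pressed on the blue block with about 8 to 9 N. I backed off at once. In the pictures before and after, the block has not moved, and I saw no shift in the other items.

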